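# Close the bayonet filter tower on the workshop bench

## Task

Finish assembling the filter tower that is bolted to the bench: first turn its lower stage clockwise by the ears until it stops, then set the loose head section on top, feel for the notches so that its lugs drop in, and turn it clockwise until it stops too, without forcing the head. Leave the head sitting flush and locked, let go of everything, and do not disturb the other things on the bench.

Things in the scene. Friction and masses are not known exactly. Their poses are not given: they have to be found in the camera images.
- stand: the tower's fixed foot: a painted grey round plate of 150 mm diameter and 10 mm height with a grey drum of 90 mm diameter up to 55 mm; a pipe stub points along its +x. Origin on the bench on the tower's vertical axis, z up. Bolted down: it never moves
- lower_mouth (a point): centre of the collar's top face, on the tower axis, 130 mm above the bench; z up, x and y turn with the lower stage. The steel collar, 96 mm diameter, 30 mm high, crowns the lower stage; bore 60 mm diameter. Its lip, 6 mm thick, has three notches 120 degrees apart, 30 degrees wide, reaching 41 mm from the axis; below it a cavity 41 mm in radius, floor 26 mm below the top
- notches (a point): same place as lower_mouth; on the notches' angle: the collar is clamped on at an angle that is not reported: each notch centre lies anywhere within 17 degrees (0.3 rad) either side of an ear direction of the lower stage. The notches can be seen from above, or felt: a head turned on the lip drops in when its lugs meet them
- lower_ears (a point): tower axis at mid-height of the lower stage's ears, 77 mm above the bench; axes turn with the stage. The stage is an aluminium drum, 92 mm diameter, 55 to 100 mm above the bench, that turns on the foot but cannot be lifted. Three ears, bars 12 mm wide and 14 mm high, stick out radially to 82 mm from the axis, in the directions 0, 120 and 240 degrees from this point's x axis
- lower (a joint): turn of the lower stage on the foot, rad: 0 = loose, 1.309 (75 degrees) = home against its hard stop; grows clockwise seen from above. Rubbing friction about 0.45 N m (6 N pushing on an ear), no spring: it stays where it is left
- telltale (a joint): brass tell-tale in the collar, rad: 0 until the head's lugs reach it in the last 12 degrees of their turn under the lip; about 0.22 when the head is home against its hard stop. Stays where it is left. A small brass pointer outside the collar shows it; it cannot be worked by hand
- head: the loose head section, aluminium, 0.5 to 0.9 kg, 88 mm high, standing upright. Origin at the centre of its underside, z up. From below: a spigot of 57 mm diameter, 20 mm high, with chamfered foot; a drum of 88 mm diameter from 20 to 60 mm; on top a grip bar 64 mm long along its x, 18 mm wide along its y, from 60 to 88 mm above the origin
- head_lugs (a point): head's axis at mid-height of its three lugs, which stick out of the spigot at 0, 120 and 240 degrees from its x axis: 9 mm wide, 38.5 mm from the axis at the tip, 6.5 to 12.5 mm above head's origin. Lugs on the lip: origin is 6.5 mm below the lip's top, spigot centred in the bore. Dropped in: drum on collar, origin 20 mm below; then it turns 75 degrees clockwise (from above) to a hard stop
- head_ears (a point): head's axis at mid-height of its three ears: bars 12 mm wide, 12 mm high, 26 to 38 mm above the head's origin, reaching 82 mm from the axis, at 0, 120 and 240 degrees from its x axis, directly above the lugs. Pushing one sideways turns the head, about 1 to 3 N on the lip, a sharp rise at the stop. Dropped in, it cannot turn counter-clockwise
- canister: bystander: white spin-on filter can, 76 mm diameter, 92 mm high, no ears; origin at the centre of its underside
- spray_a: bystander: red spray can, 64 mm diameter, 150 mm high; origin at the centre of its underside
- spray_b: bystander: red spray can like the other
- wrench: bystander: spanner, 190 mm long, lying flat along its x
- driver: bystander: screwdriver, 200 mm long, lying flat along its x
- carton: bystander: cardboard box 90 x 90 x 100 mm; origin at the centre of its underside
There are look-alikes about, which are no part of the job. Leave any orange look-alike of the head alone. What is shaped like the stand but red is not meant.

How it is judged:
By the outcome, as a careful person would: the job done as asked, in the order asked, and still so for the second after the job is handed in, with the robot touching nothing.
It also fails if it takes over 69 s, if anything falls off the work surface, if the arm or the gripper's body presses on something with over 40 N, if the wrist force passes 120 N, or if a joint passes its speed limit or range.

## Robot

A 7-joint arm with a two-finger parallel gripper is mounted at the origin on the work surface. World frame = base frame: x ahead of the robot, y to its left, z up, the work surface at z = 0. Lengths are in m, angles in rad, forces in N, time in s.
With the tool pointing down it reaches from about 0.425 to 0.875 m from the base axis. Payload 8.4 kg.
Tool frame: the origin (TCP) lies on the centre line of the jaws, within the pads' length; the fingertips stand 8 mm ahead of it and the grasp point (between the pads) lies 11 mm behind it (arm.finger_overhang is the distance from the TCP to the fingertips, in m); y points along the fingers, x is the direction in which the jaws open and shut, and the axes are right-handed (so a half turn about y gives the same grasp; the last joint's range is limited). The gripper opens to 87 mm and grips with 3 to 60 N. Pads are 19 mm wide; open, the fingers measure 117 mm over their backs; the gripper's body (75 mm by 190 mm) begins 51 mm behind the grasp point.
Start: joints at [-1.382, 0.333, 0.04, 1.465, -0.013, 1.343, -0.059], TCP at [0.184, 0.623, 0.231] pointing down, gripper open.
Joint ranges: [-2.58, 2.58], [-0.38, 2.09], [-1.3, 1.39], [0.25, 2.4], [-1.5, 4.64], [0.08, 2.09], [-2.65, 2.65]. Speed limits (rad/s): [2.22, 2.22, 2.79, 2.79, 3.14, 3.14, 3.14].

## Interface

Orientations are given as [roll, pitch, yaw] about the fixed x, y, z axes, in that order (R = Rz(yaw) Ry(pitch) Rx(roll)).
In Python, from bench import state, grab_frame, ticket, arm gives the robot as it stands. The module is installed in compiled form; this text tells all that it offers.
- The arm moves only by the tool jog_arm, never from a script. Its argument "commands" is a list of rows, each a list of 3 entries, a list of its own where there are three numbers: the opening, from 0 (shut) to 1 (fully open), then the shift along the tool's x, y, z in cm, then the turn, a rotation vector about the tool's x, y, z in rad. In form: [[hand, [dx, dy, dz], [wx, wy, wz]], ...]. A call has 1 to 8 rows; each row shifts and turns the commanded pose from where the row before left it, along the tool's axes as they then stand; what a row does not reach is not made up. A row lasts 1/12 s, in which the tool goes at most 41.7 mm and 7.16 degrees, less where a joint would pass 70% of its speed; a pose out of reach is approached as far as the arm can. A call with a gripper value outside its range is refused whole. The fingers move at their own pace and stop on an object; "newtons" is the grip in N (left out, the last holds). Time passes only in rows, so rows that do not move let the fingers close. It gives the time, the measured TCP pose, the force and the opening at its end, in the units of the state.
- state(): the state, without advancing time (a new reading comes with each control period).
- grab_frame(name): name is "scene" or "top" or "wrist"; returns a dict with "color" (384x512x3 uint8, blue, green, red), "depth" (384x512 float32, m along the optical axis (not along the pixel's ray), 0 where there is no reading), "mtx" (3x3 intrinsics, pixels), "pose" (4x4, takes a point from camera to world coordinates); the wrist camera has in their place "tool_from_camera" (4x4, takes a point from camera to tool coordinates, whose origin is the TCP and whose axes are the tool frame's). Camera axes: x right, y down, z forward; pixel columns grow to the right and rows downward; lengths in m; the calibration is good to about 2 mm. A picture is of the moment at which its call begins: read the wrist's pose just before it.
- ticket.finish_job(): hands the job in, once; it reports no verdict.
The state is a dict: "time": time; "q": joint angles; "qvel": joint speeds; "joint_torque": joint torques, N m; "tcp_pos": TCP position; "ee_rot": TCP orientation; "contact_force": force on the tool from outside, world axes, zero at the start; "wrist_torque": the same for the moment, N m; "width": finger opening in m.
Only numpy, scipy, OpenCV 4.12 (cv2) and the standard library are available. Lean on these libraries where they do the work, as an engineer would, in place of code of your own. Each camera call takes 0.05 s, during which the arm holds its last target.

## Working session

There is one attempt and no reset: what is moved stays moved. The work goes in short steps, Python scripts to look and compute and a tool call to move; the robot and the scene stay as the last step left them, time stands still between calls to the robot, and variables do not carry over. Pictures are saved under pics/ and viewed, and the job is handed in when it is done.

Besides the shell and the picture viewer there is one more tool, called by a JSON object that holds its "method" and its "body", one argument or row to a line. jog_arm: Moves the arm, as the interface text tells. Its arguments: {"type":"object","properties":{"commands":{"type":"array"},"newtons":{"type":"number"}},"required":["commands"]}

```bash
mkdir -p pics; ls
python3 - <<'E'
from bench import state, grab_frame, ticket, arm
import cv2, numpy as np
s=state(); print(s)
for n in ("scene","top"):
    f=grab_frame(n); cv2.imwrite(f"pics/{n}0.png",f["color"]); np.savez(f"{n}0.npz",**f); print(n,f["mtx"],f["pose"])
print([a for a in dir(arm) if a[0]!='_'], arm.finger_overhang)
E
```

```text
pics
{'time': 0.0, 'q': array([-1.38217389,  0.33391908,  0.03989618,  1.46623931, -0.01341136,
        1.34331162, -0.05848467]), 'qvel': array([-2.14449164e-03, -7.02628114e-04,  9.75802746e-04,  6.63673714e-05,
       -2.42290676e-04,  7.79750595e-04,  1.05601902e-03]), 'joint_torque': array([ 4.41866841e-04, -6.56347919e+01,  1.33541834e+00, -4.03811717e+01,
       -5.98153006e-02,  4.47965960e-02,  1.60243994e-04]), 'tcp_pos': array([0.18442164, 0.62282282, 0.22966993]), 'ee_rot': array([-1.57090234,  0.00160756,  1.28294861]), 'contact_force': array([0.5073284 , 0.41898494, 0.02193861]), 'wrist_torque': array([0.00393376, 0.01615676, 0.07948938]), 'width': 0.08706810091018036}
scene [[439.52641521   0.         250.07595254]
 [  0.         439.52641521 197.77590791]
 [  0.           0.           1.        ]] [[ 0.78319635  0.35533854 -0.51023328  1.09558747]
 [ 0.62170282 -0.45999486  0.63394822 -0.85488269]
 [-0.00943845 -0.8137194  -0.58118126  0.79867707]
 [ 0.          0.          0.          1.        ]]
top [[397.37034811   0.         253.63864655]
 [  0.         397.37034811 191.07960103]
 [  0.           0.           1.        ]] [[ 0.00165782 -0.98079889  0.19501484  0.27335359]
 [-0.99998104 -0.00278241 -0.00549286 -0.06925202]
 [ 0.00593    -0.19500204 -0.98078491  1.2119298 ]
 [ 0.          0.          0.          1.        ]]
['MotionError', 'finger_overhang'] 0.008
```

View pics/scene0.png

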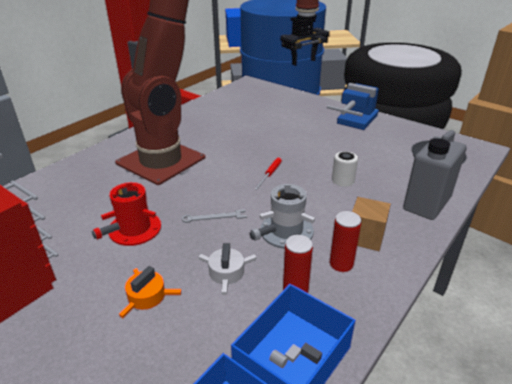

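View pics/top0.png

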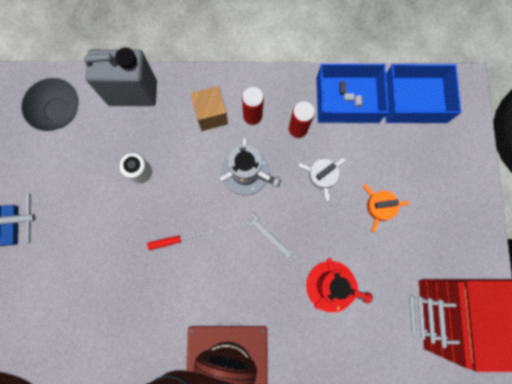

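```bash
cat > h.py <<'E'
import numpy as np, cv2
def cloud(f):
    d=f["depth"];K=f["mtx"];v,u=np.mgrid[:d.shape[0],:d.shape[1]]
    p=np.stack([(u-K[0,2])/K[0,0]*d,(v-K[1,2])/K[1,1]*d,d],-1)
    P=p@f["pose"][:3,:3].T+f["pose"][:3,3]
    P[d==0]=np.nan
    return P
def pix(f,X):
    T=f["pose"];c=(np.atleast_2d(X)-T[:3,3])@T[:3,:3]
    return c[:,:2]/c[:,2:]*[f["mtx"][0,0],f["mtx"][1,1]]+f["mtx"][:2,2]
E
python3 - <<'E'
from h import *
f=dict(np.load("top0.npz"));g=dict(np.load("scene0.npz"))
P=cloud(f)
def show(u,v): print((u,v),P[v,u].round(3))
for u,v in [(325,173),(320,172),(340,160),(303,166),(327,193),(245,160),(245,168),(264,173),(245,155),(229,172),(225,178),(246,186),(252,90),(302,108),(133,163),(100,200)]: show(u,v)
c=f["color"];
cv2.imwrite("pics/top_c.png",cv2.resize(c[125:215,200:360],None,fx=5,fy=5,interpolation=cv2.INTER_CUBIC))
c=g["color"];
cv2.imwrite("pics/scene_c.png",cv2.resize(c[170:300,200:360],None,fx=4.6,fy=4.6,interpolation=cv2.INTER_CUBIC))
E
```

```text
(325, 173) [ 0.551 -0.283  0.088]
(320, 172) [ 0.554 -0.269  0.089]
(340, 160) [ 0.604 -0.34   0.039]
(303, 166) [ 0.585 -0.226  0.041]
(327, 193) [ 0.501 -0.297  0.039]
(245, 160) [ 0.586 -0.05   0.1  ]
(245, 168) [ 0.561 -0.051  0.104]
(264, 173) [ 0.57  -0.108  0.01 ]
(245, 155) [ 0.6   -0.05   0.104]
(229, 172) [ 0.555 -0.003  0.08 ]
(225, 178) [0.536 0.008 0.086]
(246, 186) [ 0.528 -0.052  0.009]
(252, 90) [ 0.78 -0.07  0.15]
(302, 108) [ 0.727 -0.213  0.148]
(133, 163) [0.578 0.276 0.092]
(100, 200) [ 0.485  0.399 -0.001]
```

View pics/top_c.png

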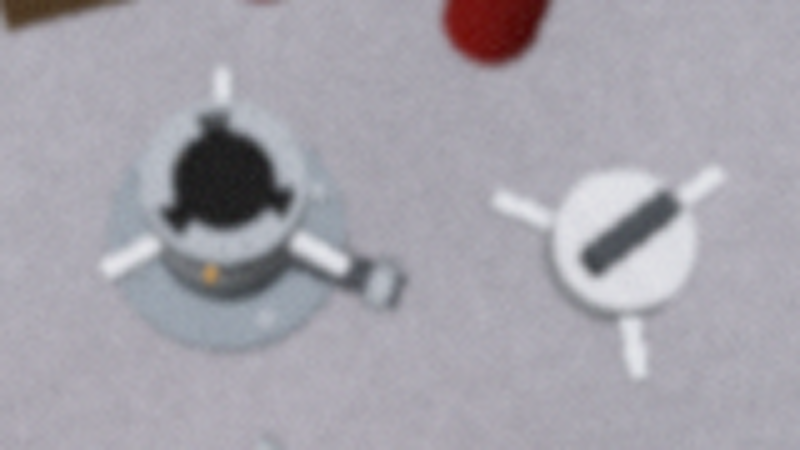

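View pics/scene_c.png

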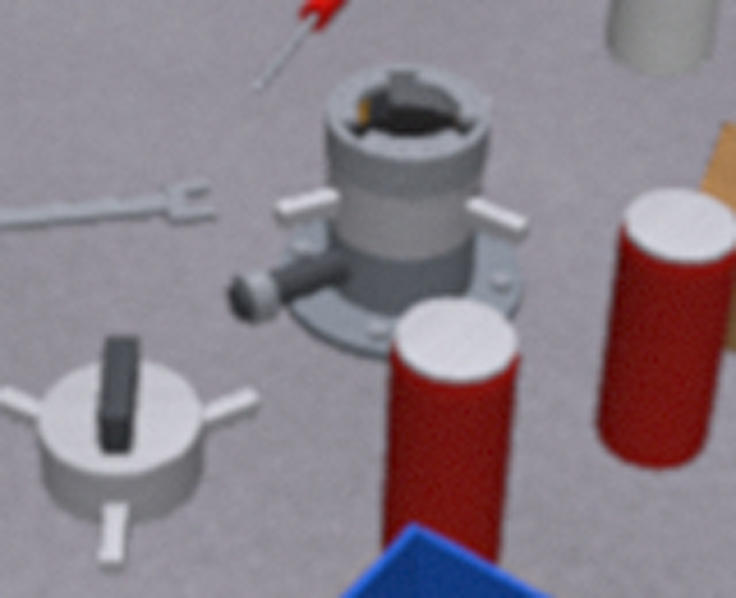

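```bash
cat >> h.py <<'E'
def ray(f,u,v,z):
    K=f["mtx"];T=f["pose"];d=T[:3,:3]@np.array([(u-K[0,2])/K[0,0],(v-K[1,2])/K[1,1],1]);o=T[:3,3]
    return (o+d*(z-o[2])/d[2])
def circ(p):
    A=np.c_[2*p[:,:2],np.ones(len(p))];b=(p[:,:2]**2).sum(1);s=np.linalg.lstsq(A,b,rcond=None)[0]
    return s[:2],np.sqrt(s[2]+s[0]**2+s[1]**2)
E
python3 - <<'E'
from h import *
f=dict(np.load("top0.npz"));P=cloud(f)
def top(cx,cy,z): return ray(f,200+(cx+.5)/5-.5,125+(cy+.5)/5-.5,z)[:2]
# collar outer edge points, top rim z=.13 
pts=np.array([top(138,180,.13),top(305,180,.13),top(222,99,.13),top(222,262,.13),top(163,122,.13),top(282,122,.13)])
c,r=circ(pts);print("collar",c.round(4),r)
n=[top(214,122,.13),top(178,216,.13),top(283,200,.13)]
for q in n: q=q-c; print("notch",np.hypot(*q).round(4),np.degrees(np.arctan2(q[1],q[0])).round(1))
for q in [(222,70),(104,270),(347,266)]: q=top(*q,.084)-c; print("ear",np.hypot(*q).round(4),np.degrees(np.arctan2(q[1],q[0])).round(1))
q=top(380,285,.035); print("stub",q,np.degrees(np.arctan2(*(q-c)[::-1])))
e=np.array([top(721,174,.038),top(495,197,.038),top(638,377,.038)])
hc,hr=circ(e);print("head by ears",hc,hr)
for q in e-hc: print(np.degrees(np.arctan2(q[1],q[0])).round(1))
b=[top(592,262,.088),top(672,205,.088)];m=(b[0]+b[1])/2;d=b[1]-b[0];print("bar",m,np.hypot(*d),np.degrees(np.arctan2(d[1],d[0])))
# depth based
m=(P[...,2]>.12)&(P[...,2]<.14)&(abs(P[...,0]-c[0])<.06)&(abs(P[...,1]-c[1])<.06);print("collar depth mean",P[m].mean(0),np.median(P[m][:,2]))
m=(P[...,2]>.05)&(P[...,2]<.07)&(abs(P[...,0]-hc[0])<.06)&(abs(P[...,1]-hc[1])<.06);print("head drum top",P[m].mean(0), (P[m].max(0)+P[m].min(0))/2)
m=(P[...,2]>.08)&(P[...,2]<.1)&(abs(P[...,0]-hc[0])<.06)&(abs(P[...,1]-hc[1])<.06);print("bar",P[m].mean(0))
m=(P[...,2]>.02)&(P[...,2]<.066)&(np.hypot(P[...,0]-c[0],P[...,1]-c[1])<.16)&(np.hypot(P[...,0]-c[0],P[...,1]-c[1])>.06);q=P[m];print("stub",q.mean(0),q[:,2].max(),np.hypot(*(q[:,:2]-c).T).max())
E
```

```text
collar [ 0.5763 -0.0479] 0.04745398573461179
notch 0.0341 7.8
notch 0.0324 131.1
notch 0.0365 -108.9
ear 0.0803 0.9
ear 0.0808 121.2
ear 0.0823 -118.4
stub [ 0.53689404 -0.14245351] -112.61683374005969
head by ears [ 0.55975031 -0.2867872 ] 0.08027123648197607
-54.3
66.7
-172.9
bar [ 0.55628517 -0.28652251] 0.05893564748010302 -54.31152572527797
collar depth mean [ 0.57384129 -0.04871558  0.12846532] 0.1287214630401985
head drum top [ 0.55591181 -0.28506686  0.05870928] [ 0.55918487 -0.28629425  0.05973191]
bar [ 0.55800888 -0.28654989  0.08661468]
stub [ 0.59792254 -0.11314591  0.0415096 ] 0.06517498780123843 0.15984709456543503
```

```bash
cat >> h.py <<'E'
from scipy.spatial.transform import Rotation as Ro
def yawR(y): return Ro.from_euler('xyz',[-np.pi/2,0,np.radians(y)])
def plan(s,wps,hand=0,smax=.035,amax=.12):
    """wps: (x,y,z,yawdeg) ; prints rows"""
    p=np.array(s["tcp_pos"]);R=Ro.from_euler('xyz',s["ee_rot"]);out=[]
    for w in wps:
        t=np.array(w[:3]);Rt=yawR(w[3]);m=w[4] if len(w)>4 else 0
        rv=(R.inv()*Rt).as_rotvec();n=int(max(np.ceil(np.linalg.norm(t-p)/smax),np.ceil(np.linalg.norm(rv)/amax),1,m))
        for k in range(n):
            tp=p+(t-p)/(n-k); rv=(R.inv()*Rt).as_rotvec()/(n-k)
            d=(R.inv().apply(tp-p)*100).round(2); rv=rv.round(3)
            out.append([hand,d.tolist(),rv.tolist()]); p=p+R.apply(d/100); R=R*Ro.from_rotvec(rv)
    print(len(out),"rows; end",p.round(4),R.as_euler('xyz',degrees=True).round(1))
    for i in range(0,len(out),8): print(str(out[i:i+8]).replace(" ",""))
E
python3 - <<'E'
from h import *
from bench import state
plan(state(),[(.574,-.118,.231,-29)])
E
```

```text
24 rows; end [ 0.574 -0.118  0.231] [-90.  -0. -29.]
[[0,[-2.5,-0.0,-2.43],[0.0,0.075,-0.0]],[0,[-2.31,-0.0,-2.61],[0.0,0.075,-0.0]],[0,[-2.11,-0.0,-2.78],[0.0,0.075,-0.0]],[0,[-1.89,-0.0,-2.93],[0.0,0.074,-0.0]],[0,[-1.67,-0.0,-3.06],[0.0,0.075,-0.0]],[0,[-1.44,-0.0,-3.18],[0.0,0.074,-0.0]],[0,[-1.2,-0.0,-3.28],[0.0,0.075,-0.0]],[0,[-0.95,-0.0,-3.36],[0.0,0.074,-0.0]]]
[[0,[-0.7,-0.0,-3.42],[0.0,0.075,-0.0]],[0,[-0.44,-0.0,-3.46],[0.0,0.074,-0.0]],[0,[-0.18,-0.0,-3.48],[0.0,0.075,-0.0]],[0,[0.08,-0.0,-3.49],[0.0,0.074,-0.0]],[0,[0.33,-0.0,-3.47],[0.0,0.075,-0.0]],[0,[0.59,-0.0,-3.44],[0.0,0.074,-0.0]],[0,[0.85,-0.0,-3.38],[0.0,0.075,-0.0]],[0,[1.1,-0.0,-3.31],[0.0,0.074,-0.0]]]
[[0,[1.34,-0.0,-3.22],[0.0,0.075,-0.0]],[0,[1.58,-0.0,-3.11],[0.0,0.074,0.0]],[0,[1.8,-0.01,-2.99],[0.0,0.075,0.0]],[0,[2.02,-0.0,-2.84],[0.0,0.074,0.0]],[0,[2.22,-0.01,-2.68],[0.0,0.075,0.0]],[0,[2.42,-0.0,-2.51],[0.0,0.074,0.0]],[0,[2.6,-0.01,-2.33],[0.001,0.075,0.0]],[0,[2.76,-0.01,-2.12],[0.0,0.074,0.0]]]
```

{"method": "jog_arm", "body": {
  "commands": [
    [0,[-2.5,0,-2.4],[0,0.075,0]],
    [0,[-2.3,0,-2.6],[0,0.075,0]],
    [0,[-2.1,0,-2.8],[0,0.075,0]],
    [0,[-1.9,0,-2.9],[0,0.075,0]],
    [0,[-1.7,0,-3.1],[0,0.075,0]],
    [0,[-1.4,0,-3.2],[0,0.075,0]],
    [0,[-1.2,0,-3.3],[0,0.075,0]],
    [0,[-0.9,0,-3.4],[0,0.075,0]]
  ],
  "newtons": 20
}}

```text
time: 0.77
tcp_pos: [0.3155, 0.3742, 0.2303]
ee_rot: [-1.571, 0.0, 0.679]
contact_force: [0.3, -0.0, 1.0]
width: 0.0416
```

{"method": "jog_arm", "body": {
  "commands": [
    [0,[-0.7,0,-3.4],[0,0.075,0]],
    [0,[-0.4,0,-3.5],[0,0.075,0]],
    [0,[-0.2,0,-3.5],[0,0.075,0]],
    [0,[0.1,0,-3.5],[0,0.075,0]],
    [0,[0.3,0,-3.5],[0,0.075,0]],
    [0,[0.6,0,-3.4],[0,0.075,0]],
    [0,[0.9,0,-3.4],[0,0.075,0]],
    [0,[1.1,0,-3.3],[0,0.075,0]]
  ]
}}

```text
time: 1.43
tcp_pos: [0.4452, 0.1265, 0.2305]
ee_rot: [-1.571, 0.0, 0.079]
contact_force: [1.0, 0.2, -0.8]
width: 0.0007
```

{"method": "jog_arm", "body": {
  "commands": [
    [0,[1.3,0,-3.2],[0,0.075,0]],
    [0,[1.6,0,-3.1],[0,0.075,0]],
    [0,[1.8,0,-3.0],[0,0.075,0]],
    [0,[2.0,0,-2.8],[0,0.075,0]],
    [0,[2.2,0,-2.7],[0,0.075,0]],
    [0,[2.4,0,-2.5],[0,0.075,0]],
    [0,[2.6,0,-2.3],[0,0.075,0]],
    [0,[2.8,0,-2.1],[0,0.075,0]]
  ]
}}

```text
time: 2.1
tcp_pos: [0.5727, -0.1201, 0.2305]
ee_rot: [-1.571, -0.0, -0.52]
contact_force: [0.7, 1.0, 0.4]
width: 0.0003
```

```bash
cat >> h.py <<'E'
def wrist(name):
    from bench import state, grab_frame
    s=state();f=grab_frame("wrist")
    T=np.eye(4);T[:3,:3]=Ro.from_euler('xyz',s["ee_rot"]).as_matrix();T[:3,3]=s["tcp_pos"]
    f["pose"]=T@f["tool_from_camera"]
    np.savez(name+".npz",**f);cv2.imwrite(f"pics/{name}.png",f["color"]);return s,f
E
python3 - <<'E'
from h import *
s,f=wrist("w1")
print(s["time"],s["tcp_pos"],s["ee_rot"],s["contact_force"],f["pose"].round(3))
E
```

```text
2.1 [ 0.57271269 -0.12012914  0.23046717] [-1.57062626e+00 -9.34192594e-06 -5.20065941e-01] [0.74255888 0.99940383 0.41365672] [[ 0.867 -0.476 -0.144  0.611]
 [-0.498 -0.83  -0.252 -0.051]
 [ 0.001  0.29  -0.957  0.385]
 [ 0.     0.     0.     1.   ]]
```

View pics/w1.png

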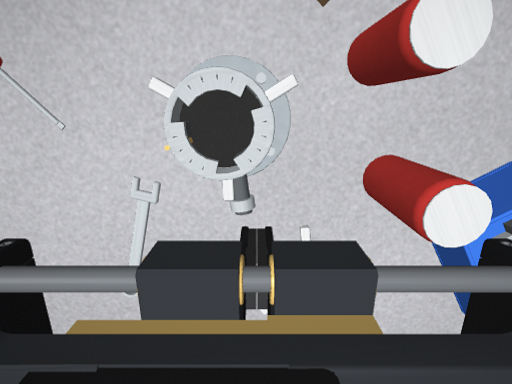

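Run:
```python
from h import *
f=dict(np.load("w1.npz"))
cv2.imwrite("pics/w1c.png",cv2.resize(f["color"][50:220,140:310],None,fx=3.5,fy=3.5,interpolation=cv2.INTER_CUBIC))
```

```text
(no output)
```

View pics/w1c.png

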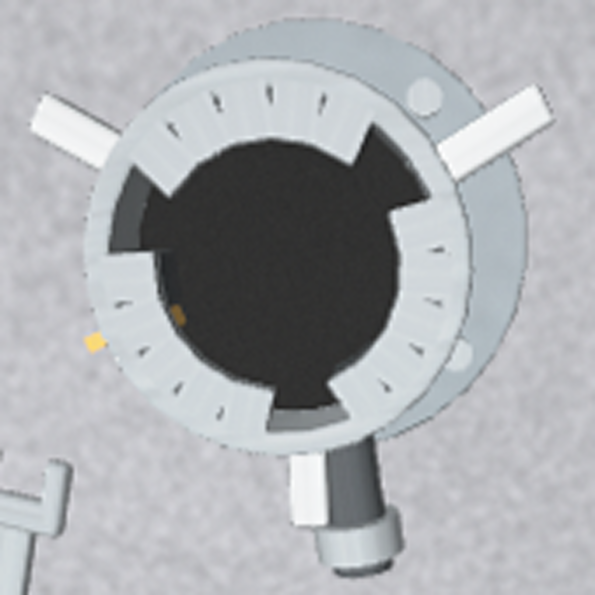

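Run:
```python
from h import *
f=dict(np.load("w1.npz"));P=cloud(f)
def W(cx,cy,z): return ray(f,140+(cx+.5)/3.5-.5,50+(cy+.5)/3.5-.5,z)[:2]
pts=np.array([W(84,250,.13),W(470,255,.13),W(270,57,.13),W(275,455,.13)])
c,r=circ(pts);print(c,r)
m=(abs(P[...,2]-.13)<.004)&(np.hypot(P[...,0]-c[0],P[...,1]-c[1])<.055);print(m.sum(),np.median(P[m][:,2]))
con,_=cv2.findContours(m.astype(np.uint8),0,1);k=max(con,key=len)[:,0];q=P[k[:,1],k[:,0]];print("depth circ",circ(q))
for pr in [((374,123),(428,197)),((136,166),(110,251)),((268,430),(350,415))]:
    a=[]
    for x in pr: q=W(*x,.13)-c;a.append(np.degrees(np.arctan2(q[1],q[0])));print(np.hypot(*q).round(4),end=' ')
    print(np.round(a,1),np.mean(a))
for x in [(545,100),(37,108),(310,525)]:
    q=W(*x,.084)-c;print("ear",np.hypot(*q),np.degrees(np.arctan2(q[1],q[0])))
```

```text
[ 0.57608382 -0.0486965 ] 0.04728819729776707
5208 0.12996950944751673
depth circ (array([ 0.57619211, -0.04876452]), np.float64(0.04711274235306775))
0.0409 0.0403 [24.3 -5.8] 9.246595398909095
0.0404 0.0409 [114.6 144.8] 129.67283039913116
0.0409 0.0406 [-125.4  -94.9] -110.12783897288824
ear 0.08161154353700194 1.321275970266052
ear 0.08133610005912958 120.57945348484832
ear 0.08111233830140548 -118.8215183021026
```

Run:
```python
from h import *
f=dict(np.load("w1.npz"));P=cloud(f)
for u,v in [(240,190),(243,200),(243,207),(258,230),(305,233)]: print(u,v,P[v,u].round(3))
from bench import state
c=np.array([.5761,-.0487])
def at(th,r): return c+r*np.array([np.cos(np.radians(th)),np.sin(np.radians(th))])
wp=[(*at(-92,.071),.160,-29),(*at(-92,.071),.078,-29)]
# contact: ear angle e, tool centre = along ear .064 radial, tangential +.021 (ccw side)
def tool(e,off=.021):
    e_=np.radians(e);u=np.array([np.cos(e_),np.sin(e_)]);t=np.array([-np.sin(e_),np.cos(e_)])
    return (*(c+.064*u+off*t),.078,e+90)
plan(state(),wp)
print('push')
s={"tcp_pos":wp[-1][:3],"ee_rot":yawR(-29).as_euler('xyz')}
plan(s,[tool(-119)]+[tool(-119-6*k) for k in range(1,13)],smax=.01,amax=.12)
```

```text
240 190 [ 0.546 -0.126  0.043]
243 200 [ 0.543 -0.138  0.047]
243 207 [ 0.539 -0.145  0.048]
258 230 [ 0.577 -0.113  0.225]
305 233 [ 0.589 -0.219  0.039]
6 rows; end [ 0.5736 -0.1197  0.078 ] [-90.   0. -29.]
[[0,[-0.14,2.34,0.21],[0.001,-0.008,0.001]],[0,[-0.13,2.34,0.21],[0.001,-0.008,0.001]],[0,[-0.13,2.34,0.2],[0.001,-0.009,0.001]],[0,[0.0,2.73,0.0],[0.0,0.0,-0.0]],[0,[0.0,2.73,0.0],[0.0,0.0,-0.0]],[0,[0.0,2.74,0.0],[0.0,0.0,-0.0]]]
push
14 rows; end [ 0.5092 -0.0571  0.078 ] [ -90.    0. -101.]
[[0,[-0.56,-0.0,-0.04],[0.0,-0.0,0.0]],[0,[-0.56,-0.0,-0.03],[0.0,-0.0,0.0]],[0,[-0.68,-0.0,-0.19],[0.0,0.105,0.0]],[0,[-0.68,-0.0,-0.18],[0.0,0.104,0.0]],[0,[-0.68,-0.0,-0.19],[0.0,0.105,0.0]],[0,[-0.69,0.0,-0.18],[0.0,0.105,-0.0]],[0,[-0.68,0.0,-0.19],[0.0,0.105,-0.0]],[0,[-0.68,0.0,-0.18],[0.0,0.104,-0.0]]]
[[0,[-0.68,0.0,-0.18],[0.0,0.105,-0.0]],[0,[-0.68,0.0,-0.19],[-0.0,0.105,-0.0]],[0,[-0.68,0.0,-0.18],[0.0,0.104,-0.0]],[0,[-0.68,0.0,-0.19],[0.0,0.105,-0.0]],[0,[-0.68,0.0,-0.18],[-0.0,0.105,-0.0]],[0,[-0.68,0.0,-0.19],[0.0,0.105,-0.0]]]
```

{"method": "jog_arm", "body": {
  "commands": [
    [0,[-0.1,2.4,0.2],[0,-0.008,0]],
    [0,[-0.1,2.4,0.2],[0,-0.008,0]],
    [0,[-0.1,2.4,0.2],[0,-0.008,0]],
    [0,[0,2.7,0],[0,0,0]],
    [0,[0,2.7,0],[0,0,0]],
    [0,[0,2.6,0],[0,0,0]],
    [0,[0,0,0],[0,0,0]]
  ]
}}

```text
time: 2.73
tcp_pos: [0.5699, -0.1115, 0.0742]
ee_rot: [-1.574, 0.005, -0.493]
contact_force: [-0.7, 1.5, 1.1]
width: 0.0005
```

{"method": "jog_arm", "body": {
  "commands": [
    [0,[-0.6,0,0],[0,0,0]],
    [0,[-0.6,0,0],[0,0,0]],
    [0,[-0.68,0,-0.19],[0,0.105,0]],
    [0,[-0.68,0,-0.19],[0,0.105,0]]
  ]
}}

```text
time: 3.07
tcp_pos: [0.5504, -0.1038, 0.0808]
ee_rot: [-1.568, -0.006, -0.708]
contact_force: [9.5, -3.7, -5.8]
width: 0.0004
```

{"method": "jog_arm", "body": {
  "commands": [
    [0,[0,0,-0.5],[0,0,0]],
    [0,[0,0,0],[0,0,0]]
  ]
}}

```text
time: 3.23
tcp_pos: [0.5462, -0.1066, 0.0809]
ee_rot: [-1.568, -0.003, -0.704]
contact_force: [1.2, -1.7, 1.9]
width: 0.0002
```

Run:
```python
from h import *
from bench import state
s=state();p=s["tcp_pos"];d=p[:2]-[.5761,-.0487];print(s["time"],p,np.degrees(s["ee_rot"]),s["contact_force"],s["wrist_torque"])
e=np.radians(np.degrees(s["ee_rot"][2])-90)
print("along",d@[np.cos(e),np.sin(e)],"tang",d@[-np.sin(e),np.cos(e)],np.degrees(e))
s,f=wrist("w2")
```

```text
3.2333 [ 0.54618838 -0.10658346  0.08088922] [-89.82114837  -0.16744479 -40.3148264 ] [ 1.17330654 -1.74659685  1.93821024] [-0.60401912 -0.2169957  -0.00757379]
along 0.06348862790000209 tang 0.014642216377207948 -130.3148264026648
```

View pics/w2.png

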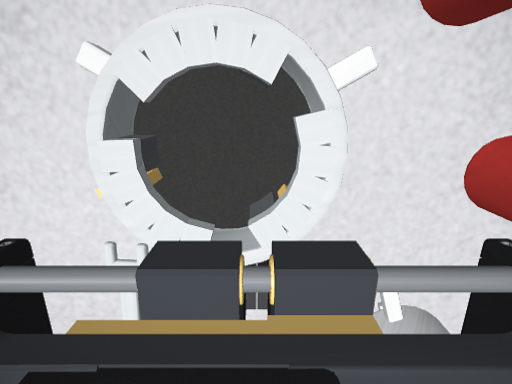

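```bash
cat >> h.py <<'E'
C=np.array([.5761,-.0487])
def ang(f,u,v,z,c=C):
    q=ray(f,u,v,z)[:2]-c;return np.hypot(*q).round(4),np.degrees(np.arctan2(q[1],q[0])).round(1)
def st():
    from bench import state
    s=state();p=s["tcp_pos"];d=p[:2]-C;y=np.degrees(s["ee_rot"][2]);e=np.radians(y-90)
    print("t",s["time"],"p",p.round(4),"rot",np.degrees(s["ee_rot"]).round(2),"F",s["contact_force"].round(1),"M",s["wrist_torque"].round(2),"w",s["width"].round(4))
    print("along",(d@[np.cos(e),np.sin(e)]).round(4),"tang",(d@[-np.sin(e),np.cos(e)]).round(4),"e",np.degrees(e).round(1)); return s
E
python3 - <<'E'
from h import *
f=dict(np.load("w2.npz"))
print(ang(f,372,55,.084),ang(f,82,50,.084))
E
```

```text
(np.float64(0.0798), np.float64(-10.8)) (np.float64(0.0799), np.float64(108.4))
```

{"method": "jog_arm", "body": {
  "commands": [
    [0,[-0.67,0,-0.12],[0,0.105,0]],
    [0,[-0.67,0,-0.12],[0,0.105,0]],
    [0,[-0.67,0,-0.12],[0,0.105,0]],
    [0,[-0.67,0,-0.12],[0,0.105,0]],
    [0,[-0.67,0,-0.12],[0,0.105,0]],
    [0,[-0.67,0,-0.12],[0,0.105,0]]
  ]
}}

```text
time: 3.78
tcp_pos: [0.5186, -0.0797, 0.0806]
ee_rot: [-1.567, -0.003, -1.339]
contact_force: [3.8, -8.0, 5.3]
width: 0.0005
```

```bash
python3 -c "
from h import *
st()"
```

```text
Traceback (most recent call last):
  File "h.py", line 43, in st
    print("t",s["time"],"p",p.round(4),"rot",np.degrees(s["ee_rot"]).round(2),"F",s["contact_force"].round(1),"M",s["wrist_torque"].round(2),"w",s["width"].round(4))
                                                                                                                                                 ^^^^^^^^^^^^^^^^
AttributeError: 'float' object has no attribute 'round'
```

{"method": "jog_arm", "body": {
  "commands": [
    [0,[-0.67,0,-0.12],[0,0.105,0]],
    [0,[-0.67,0,-0.12],[0,0.105,0]],
    [0,[-0.67,0,-0.12],[0,0.105,0]],
    [0,[-0.67,0,-0.12],[0,0.105,0]]
  ]
}}

```text
time: 4.12
tcp_pos: [0.5108, -0.0554, 0.0804]
ee_rot: [-1.567, -0.004, -1.759]
contact_force: [-2.2, -45.0, 6.1]
width: 0.0005
```

```bash
sed -i 's/s\["width"\].round(4)/round(s["width"],4)/' h.py; python3 -c "
from h import *
st()"
```

```text
t 4.1167 p [ 0.5108 -0.0554  0.0804] rot [ -89.79   -0.21 -100.8 ] F [ -2.2 -45.    6.1] M [-10.14   0.53   0.23] w 0.0005
along 0.0629 tang 0.0188 e -190.8
```

{"method": "jog_arm", "body": {
  "commands": [
    [0,[0.6,0,-0.2],[0,0,0]],
    [0,[0.8,0,-0.5],[0,0,0]],
    [0,[0,-3.5,-0.5],[0,0,0]],
    [0,[0,-4,-1],[0,0,0]],
    [0,[0,-4,-1.5],[0,0,0]],
    [0,[0,-3.5,-1.5],[0,0,0]],
    [0,[0,0,0],[0,0,0]]
  ]
}}

```text
time: 4.7
tcp_pos: [0.4666, -0.0538, 0.2028]
ee_rot: [-1.575, 0.017, -1.747]
contact_force: [0.8, 0.1, 0.6]
width: 0.0007
```

```bash
python3 -c "
from h import *
st()
wrist('w3')"
```

```text
t 4.7 p [ 0.4666 -0.0538  0.2028] rot [ -90.24    0.98 -100.11] F [0.8 0.1 0.6] M [-0.02  0.16 -0.02] w 0.0007
along 0.1069 tang 0.0242 e -190.1
```

View pics/w3.png

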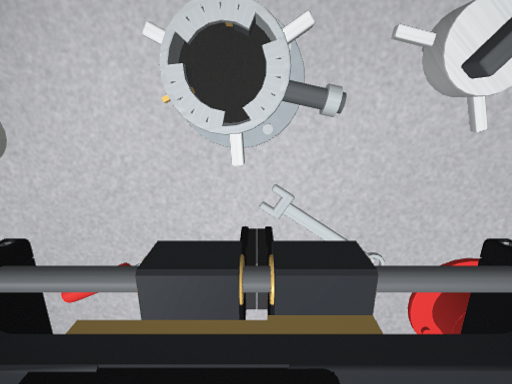

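Run:
```python
from h import *
f=dict(np.load("w3.npz"));P=cloud(f)
m=(abs(P[...,2]-.13)<.004)&(np.hypot(P[...,0]-C[0],P[...,1]-C[1])<.055);k=max(cv2.findContours(m.astype(np.uint8),0,1)[0],key=len)[:,0];k=k[k[:,1]>1];q=P[k[:,1],k[:,0]];c,r=circ(q);print(c,r)
for u,v in [(310,17),(147,30),(237,163)]: print(ang(f,u,v,.084),ang(f,u,v,.084,c))
cv2.imwrite("pics/w3c.png",cv2.resize(f["color"][0:170,140:310],None,fx=3.5,fy=3.5,interpolation=cv2.INTER_CUBIC))
```

```text
[ 0.57564632 -0.04928311] 0.04718080219300689
(np.float64(0.0797), np.float64(-67.5)) (np.float64(0.0793), np.float64(-67.0))
(np.float64(0.0774), np.float64(53.8)) (np.float64(0.0781), np.float64(53.8))
(np.float64(0.0795), np.float64(172.9)) (np.float64(0.0791), np.float64(172.5))
```

View pics/w3c.png

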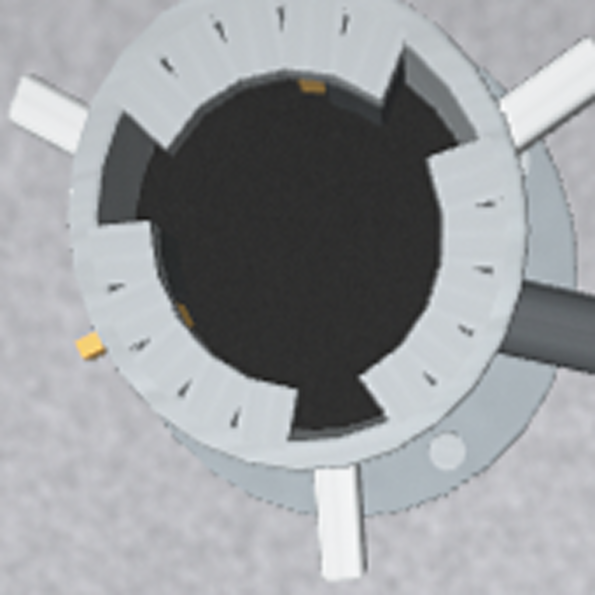

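Run:
```python
from h import *
from bench import state
f=dict(np.load("w3.npz"));c=np.array([.5757,-.0492])
def g(x,y): return 140+(x+.5)/3.5-.5,(y+.5)/3.5-.5
for pr in [((405,43),(474,140)),((124,112),(98,224)),((290,440),(385,417))]:
    a=[ang(f,*g(*x),.13,c) for x in pr];print(a,(a[0][1]+a[1][1])/2)
plan(state(),[(.52,-.26,.24,36)],hand=1)
```

```text
[(np.float64(0.0412), np.float64(-42.9)), (np.float64(0.0402), np.float64(-74.2))] -58.55
[(np.float64(0.041), np.float64(46.0)), (np.float64(0.0412), np.float64(76.7))] 61.35
[(np.float64(0.0413), np.float64(165.8)), (np.float64(0.0405), np.float64(-163.9))] 0.9500000000000028
20 rows; end [ 0.52 -0.26  0.24] [-90.  -0.  36.]
[[1,[0.97,-0.21,0.44],[-0.001,-0.119,-0.001]],[1,[1.02,-0.21,0.32],[-0.001,-0.119,-0.001]],[1,[1.05,-0.21,0.2],[-0.001,-0.119,-0.001]],[1,[1.07,-0.21,0.07],[-0.001,-0.119,-0.001]],[1,[1.07,-0.21,-0.05],[-0.001,-0.119,-0.001]],[1,[1.05,-0.21,-0.18],[-0.001,-0.119,-0.001]],[1,[1.02,-0.21,-0.3],[-0.001,-0.118,-0.001]],[1,[0.98,-0.21,-0.42],[-0.001,-0.119,-0.001]]]
[[1,[0.92,-0.2,-0.54],[-0.001,-0.118,-0.001]],[1,[0.86,-0.2,-0.64],[-0.0,-0.119,-0.001]],[1,[0.77,-0.2,-0.74],[-0.0,-0.118,-0.001]],[1,[0.68,-0.2,-0.83],[-0.001,-0.119,-0.001]],[1,[0.58,-0.2,-0.9],[-0.0,-0.118,-0.001]],[1,[0.47,-0.2,-0.96],[-0.0,-0.119,-0.001]],[1,[0.35,-0.2,-1.01],[-0.001,-0.118,-0.0]],[1,[0.23,-0.2,-1.05],[-0.0,-0.119,-0.001]]]
[[1,[0.1,-0.2,-1.06],[-0.001,-0.118,-0.0]],[1,[-0.02,-0.2,-1.07],[-0.0,-0.119,-0.001]],[1,[-0.15,-0.2,-1.06],[-0.001,-0.118,-0.0]],[1,[-0.27,-0.19,-1.04],[-0.0,-0.119,-0.001]]]
```

{"method": "jog_arm", "body": {
  "commands": [
    [1,[1.0,-0.2,0.4],[0,-0.119,0]],
    [1,[1.0,-0.2,0.3],[0,-0.119,0]],
    [1,[1.1,-0.2,0.2],[0,-0.119,0]],
    [1,[1.1,-0.2,0.1],[0,-0.119,0]],
    [1,[1.1,-0.2,0],[0,-0.119,0]],
    [1,[1.1,-0.2,-0.2],[0,-0.119,0]],
    [1,[1.0,-0.2,-0.3],[0,-0.119,0]],
    [1,[1.0,-0.2,-0.4],[0,-0.119,0]]
  ]
}}

```text
time: 5.42
tcp_pos: [0.4843, -0.1332, 0.2125]
ee_rot: [-1.576, 0.01, -0.841]
contact_force: [-0.2, 0.4, 0.7]
width: 0.0458
```

{"method": "jog_arm", "body": {
  "commands": [
    [1,[0.9,-0.2,-0.5],[0,-0.119,0]],
    [1,[0.9,-0.2,-0.6],[0,-0.119,0]],
    [1,[0.8,-0.2,-0.7],[0,-0.119,0]],
    [1,[0.7,-0.2,-0.8],[0,-0.119,0]],
    [1,[0.6,-0.2,-0.9],[0,-0.119,0]],
    [1,[0.5,-0.2,-1.0],[0,-0.119,0]],
    [1,[0.4,-0.2,-1.0],[0,-0.119,0]],
    [1,[0.2,-0.2,-1.0],[0,-0.119,0]]
  ]
}}

```text
time: 6.08
tcp_pos: [0.5034, -0.2169, 0.2272]
ee_rot: [-1.565, 0.011, 0.11]
contact_force: [0.4, -0.2, -0.0]
width: 0.0861
```

{"method": "jog_arm", "body": {
  "commands": [
    [1,[0.1,-0.2,-1.1],[0,-0.119,0]],
    [1,[0,-0.2,-1.1],[0,-0.119,0]],
    [1,[-0.1,-0.2,-1.1],[0,-0.119,0]],
    [1,[-0.3,-0.2,-1.0],[0,-0.119,0]],
    [1,[0,0,0],[0,0,0]],
    [1,[0,0,0],[0,0,0]]
  ]
}}

```text
time: 6.58
tcp_pos: [0.5122, -0.2594, 0.2352]
ee_rot: [-1.561, 0.006, 0.574]
contact_force: [-0.7, -0.6, 0.2]
width: 0.087
```

```bash
python3 -c "
from h import *
st()
wrist('w4')"
```

```text
t 6.5833 p [ 0.5122 -0.2594  0.2352] rot [-89.42   0.35  32.91] F [-0.7 -0.6  0.2] M [-0.05  0.04 -0.06] w 0.087
along 0.1422 tang -0.1681 e -57.1
```

View pics/w4.png

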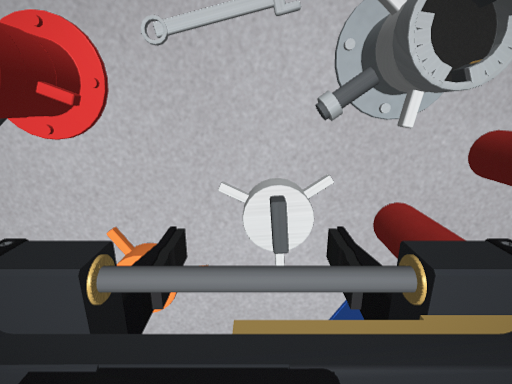

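Run:
```python
from h import *
f=dict(np.load("w4.npz"));P=cloud(f)
m=(abs(P[...,2]-.0875)<.005)&(np.hypot(P[...,0]-.558,P[...,1]+.2865)<.045);q=P[m];print("bar",m.sum(),q.mean(0),np.median(q[:,2]))
r=cv2.minAreaRect((q[:,:2]*1000).astype(np.float32));print(r)
m2=(abs(P[...,2]-.060)<.004)&(np.hypot(P[...,0]-.558,P[...,1]+.2865)<.055)
k=max(cv2.findContours((m2|m).astype(np.uint8),0,1)[0],key=len)[:,0];q=P[k[:,1],k[:,0]];q=q[abs(q[:,2]-.06)<.004];print("drum",circ(q),len(q))
for u,v in [(221,185),(331,180)]: print(ang(f,u,v,.038,np.array([.5585,-.2865])))
```

```text
bar 842 [ 0.55808828 -0.28586079  0.08756301] 0.08774071632584529
((559.5074462890625, -287.3791809082031), (18.138532638549805, 64.5696029663086), 37.12419128417969)
drum (array([ 0.55912826, -0.28689969]), np.float64(0.042879495102669606)) 180
(np.float64(0.0792), np.float64(-174.2))
(np.float64(0.0794), np.float64(65.4))
```

Run:
```python
from h import *
from bench import state
plan(state(),[(.559,-.287,.16,36)],hand=1)
```

```text
3 rows; end [ 0.559 -0.287  0.16 ] [-90.   0.  36.]
[[1,[0.81,2.49,-1.66],[-0.003,-0.018,-0.002]],[1,[0.77,2.5,-1.67],[-0.004,-0.018,-0.002]],[1,[0.73,2.5,-1.67],[-0.003,-0.018,-0.001]]]
```

{"method": "jog_arm", "body": {
  "commands": [
    [1,[0.8,2.5,-1.7],[-0.003,-0.018,-0.002]],
    [1,[0.8,2.5,-1.7],[-0.004,-0.018,-0.002]],
    [1,[0.7,2.5,-1.7],[-0.003,-0.018,-0.001]],
    [1,[0,0,0],[0,0,0]],
    [1,[0,0,0],[0,0,0]]
  ]
}}

```text
time: 7.05
tcp_pos: [0.5596, -0.2869, 0.1593]
ee_rot: [-1.569, 0.002, 0.631]
contact_force: [-0.0, -0.2, -0.2]
width: 0.087
```

Run:
```python
from h import *
s=st()
plan(s,[(.559,-.287,.072,36)],hand=1,smax=.03)
```

```text
t 7.05 p [ 0.5596 -0.2869  0.1593] rot [-89.9    0.11  36.16] F [-0.  -0.2 -0.2] M [0.01 0.01 0.  ] w 0.087
along 0.1825 tang -0.1539 e -53.8
3 rows; end [ 0.559 -0.287  0.072] [-90.  -0.  36.]
[[1,[-0.01,2.91,0.0],[-0.001,0.001,-0.001]],[1,[-0.02,2.91,0.01],[-0.0,0.001,-0.0]],[1,[-0.01,2.91,0.0],[-0.001,0.001,-0.001]]]
```

{"method": "jog_arm", "body": {
  "commands": [
    [1,[0,2.9,0],[-0.001,0.001,0]],
    [1,[0,2.9,0],[-0.001,0.001,0]],
    [1,[0,2.9,0],[0,0,0]],
    [1,[0,0,0],[0,0,0]],
    [1,[0,0,0],[0,0,0]]
  ]
}}

```text
time: 7.47
tcp_pos: [0.56, -0.2872, 0.075]
ee_rot: [-1.573, -0.001, 0.63]
contact_force: [-0.5, 0.7, 0.0]
width: 0.0874
```

{"method": "jog_arm", "body": {
  "commands": [
    [0,[0,0,0],[0,0,0]],
    [0,[0,0,0],[0,0,0]],
    [0,[0,0,0],[0,0,0]],
    [0,[0,0,0],[0,0,0]],
    [0,[0,0,0],[0,0,0]],
    [0,[0,0,0],[0,0,0]],
    [0,[0,0,0],[0,0,0]],
    [0,[0,0,0],[0,0,0]]
  ],
  "newtons": 35
}}

```text
time: 8.13
tcp_pos: [0.5604, -0.288, 0.0745]
ee_rot: [-1.574, -0.001, 0.631]
contact_force: [0.0, -0.6, 0.2]
width: 0.0416
```

Run:
```python
from h import *
s=st()
```

```text
t 8.1333 p [ 0.5604 -0.288   0.0745] rot [-9.017e+01 -8.000e-02  3.617e+01] F [ 0.  -0.6  0.2] M [-0.02 -0.01 -0.02] w 0.0416
along 0.1839 tang -0.1539 e -53.8
```

{"method": "jog_arm", "body": {
  "commands": [
    [0,[0,0.2,0],[0,0,0]],
    [0,[0,0,0],[0,0,0]],
    [0,[0,0,0],[0,0,0]],
    [0,[0,0,0],[0,0,0]],
    [0,[0,0,0],[0,0,0]],
    [0,[0,0,0],[0,0,0]]
  ]
}}

```text
time: 8.63
tcp_pos: [0.5605, -0.2879, 0.0723]
ee_rot: [-1.574, -0.001, 0.632]
contact_force: [0.7, 1.3, -2.5]
width: 0.0179
```

Run:
```python
from h import *
s=st()
```

```text
t 8.6333 p [ 0.5605 -0.2879  0.0723] rot [-9.017e+01 -7.000e-02  3.619e+01] F [ 0.7  1.3 -2.5] M [-0.14 -0.1   0.02] w 0.0179
along 0.1838 tang -0.1539 e -53.8
```

{"method": "jog_arm", "body": {
  "commands": [
    [0,[0,-1,0],[0,0,0]],
    [0,[0,-2,0],[0,0,0]],
    [0,[0,-3,0],[0,0,0]],
    [0,[0,-3.5,0],[0,0,0]],
    [0,[0,-3.5,0],[0,0,0]],
    [0,[0,-3,0],[0,0,0]],
    [0,[0,-0.8,0],[0,0,0]],
    [0,[0,0,0],[0,0,0]]
  ]
}}

```text
time: 9.3
tcp_pos: [0.5604, -0.2883, 0.2423]
ee_rot: [-1.576, -0.003, 0.631]
contact_force: [-0.4, 0.6, -8.7]
width: 0.0175
```

Run:
```python
from h import *
s=st()
y=-58.75+90
# target tcp = C + .0016 along head x
e=np.radians(-58.75);t=np.array([.576,-.0488])+.0016*np.array([np.cos(e),np.sin(e)]);print(t)
plan(s,[(*t,.235,y)],smax=.025)
wrist('w5')
```

```text
t 9.3 p [ 0.5604 -0.2883  0.2423] rot [-90.31  -0.2   36.17] F [-0.4  0.6 -8.7] M [-0.13 -0.01  0.01] w 0.0175
along 0.1841 tang -0.154 e -53.8
[ 0.57683004 -0.05016786]
10 rows; end [ 0.5769 -0.0502  0.235 ] [-90.    0.   31.2]
[[0,[1.54,0.07,1.83],[0.001,0.009,0.0]],[0,[1.52,0.07,1.84],[0.0,0.009,0.0]],[0,[1.5,0.07,1.85],[0.001,0.008,0.0]],[0,[1.49,0.07,1.86],[0.0,0.009,0.001]],[0,[1.47,0.07,1.88],[0.001,0.008,0.0]],[0,[1.46,0.07,1.89],[0.0,0.009,0.001]],[0,[1.44,0.07,1.9],[0.001,0.008,0.0]],[0,[1.43,0.07,1.92],[0.0,0.009,0.001]]]
[[0,[1.41,0.07,1.93],[0.001,0.008,0.0]],[0,[1.39,0.08,1.93],[0.0,0.009,0.001]]]
```

View pics/w5.png

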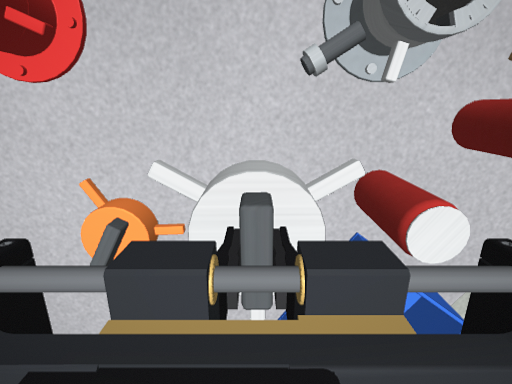

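Run:
```python
from h import *
f=dict(np.load("w5.npz"));P=cloud(f)
tcp=np.array([.5604,-.2883])
z=.208
a=ray(f,153,169,z)[:2];b=ray(f,361,169,z)[:2]
print(a,b,np.hypot(*(a-b)), "expect",2*.082*np.sin(np.pi/3))
d=b-a;print("yaw of tip line",np.degrees(np.arctan2(d[1],d[0])))
n=np.array([d[1],-d[0]])/np.hypot(*d);c=(a+b)/2+n*.041*1.0
print("centre",c,(c-tcp))
print([P[v,u].round(4) for u,v in [(180,182),(335,182),(258,180),(257,210),(258,315)]])
ex=np.radians(-53.8);print("along head x of tcp:", (tcp-c)@[np.cos(ex),np.sin(ex)])
m=(abs(P[...,2]-.23)<.004)&(np.hypot(P[...,0]-c[0],P[...,1]-c[1])<.05)
k=max(cv2.findContours(m.astype(np.uint8),0,1)[0],key=len)[:,0];q=P[k[:,1],k[:,0]];rr=np.hypot(*(q[:,:2]-c).T);q=q[(rr>.038)];print(circ(q),len(q))
```

```text
[ 0.48061471 -0.29605505] [ 0.5918356  -0.21502431] 0.13760837809705714 expect 0.14202816622064793
yaw of tip line 36.0754635412998
centre [ 0.56036801 -0.28867761] [-3.19859774e-05 -3.77608228e-04]
[array([ 0.4997, -0.2932,  0.2078]), array([ 0.5837, -0.2319,  0.2081]), array([ 0.5376, -0.2569,  0.2301]), array([ 0.5419, -0.2641,  0.2583]), array([ 0.6051, -0.3487,  0.2082])]
along head x of tcp: -0.0002858237538066074
(array([ 0.55841254, -0.28688263]), np.float64(0.042289638915500916)) 218
```

{"method": "jog_arm", "body": {
  "commands": [
    [0,[0.8,0.1,0.9],[0,0.009,0]],
    [0,[1.5,0.1,1.8],[0,0.009,0]],
    [0,[1.5,0.1,1.8],[0,0.009,0]],
    [0,[1.5,0.1,1.9],[0,0.009,0]],
    [0,[1.5,0.1,1.9],[0,0.008,0]],
    [0,[1.5,0.1,1.9],[0,0.008,0]],
    [0,[1.5,0.1,1.9],[0,0.009,0]],
    [0,[1.4,0,1.9],[0,0.008,0]]
  ]
}}

```text
time: 10.02
tcp_pos: [0.572, -0.1069, 0.2299]
ee_rot: [-1.571, 0.002, 0.562]
contact_force: [-0.2, 0.7, -9.3]
width: 0.0179
```

{"method": "jog_arm", "body": {
  "commands": [
    [0,[1.4,0,1.9],[0,0.009,0]],
    [0,[1.3,0,1.9],[0,0.008,0]],
    [0,[0.7,0,1.0],[0,0,0]],
    [0,[0,0,0],[0,0,0]],
    [0,[0,0,0],[0,0,0]]
  ]
}}

```text
time: 10.43
tcp_pos: [0.5763, -0.0494, 0.2311]
ee_rot: [-1.573, 0.001, 0.547]
contact_force: [-0.2, -1.2, -8.2]
width: 0.018
```

Run:
```python
from h import *
s=st()
plan(s,[(.5768,-.0501,.215,31.25)],smax=.025)
wrist('w6')
```

```text
t 10.4333 p [ 0.5763 -0.0494  0.2311] rot [-9.011e+01  8.000e-02  3.137e+01] F [-0.2 -1.2 -8.2] M [-0.26 -0.01  0.04] w 0.018
along 0.0007 tang -0.0002 e -58.6
1 rows; end [ 0.5768 -0.0502  0.215 ] [-90.    0.   31.3]
[[0,[0.01,1.61,-0.09],[0.002,0.002,-0.001]]]
```

View pics/w6.png

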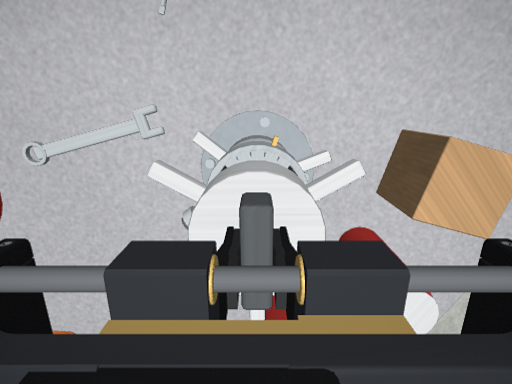

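{"method": "jog_arm", "body": {
  "commands": [
    [0,[0,0.8,-0.1],[0.002,0.002,-0.001]],
    [0,[0,1.0,0],[0,0,0]],
    [0,[0,0.8,0],[0,0,0]],
    [0,[0,0,0],[0,0,0]]
  ]
}}

```text
time: 10.82
tcp_pos: [0.5764, -0.0515, 0.2045]
ee_rot: [-1.57, 0.001, 0.542]
contact_force: [0.2, 0.1, -7.9]
width: 0.0178
```

Run:
```python
from h import *
s=st()
```

```text
t 10.8167 p [ 0.5764 -0.0515  0.2045] rot [-8.997e+01  3.000e-02  3.107e+01] F [ 0.2  0.1 -7.9] M [0.01 0.16 0.  ] w 0.0178
along 0.0026 tang -0.0012 e -58.9
```

{"method": "jog_arm", "body": {
  "commands": [
    [0,[0.1,0.4,0.1],[0,0,0]],
    [0,[0,0.4,0],[0,0,0]],
    [0,[0,0,0],[0,0,0]]
  ]
}}

```text
time: 11.07
tcp_pos: [0.578, -0.0494, 0.1983]
ee_rot: [-1.571, -0.002, 0.544]
contact_force: [-0.3, 0.9, -8.7]
width: 0.0177
```

Run:
```python
from h import *
s=st()
```

```text
t 11.0667 p [ 0.578  -0.0494  0.1983] rot [-90.03  -0.11  31.15] F [-0.3  0.9 -8.7] M [-0.05  0.06  0.01] w 0.0177
along 0.0016 tang 0.0012 e -58.8
```

{"method": "jog_arm", "body": {
  "commands": [
    [0,[-0.1,0.3,0],[0,0,0]],
    [0,[0,0.3,0],[0,0,0]],
    [0,[0,0,0],[0,0,0]]
  ]
}}

```text
time: 11.32
tcp_pos: [0.5771, -0.0501, 0.1926]
ee_rot: [-1.571, -0.002, 0.544]
contact_force: [-0.5, -0.0, -8.5]
width: 0.0177
```

Run:
```python
from h import *
s=st()
```

```text
t 11.3167 p [ 0.5771 -0.0501  0.1926] rot [-90.03  -0.13  31.14] F [-0.5 -0.  -8.5] M [-0.06  0.05  0.01] w 0.0177
along 0.0017 tang 0.0001 e -58.9
```

{"method": "jog_arm", "body": {
  "commands": [
    [0,[0,0.4,0],[0,0,0]],
    [0,[0,0.3,0],[0,0,0]],
    [0,[0,0.2,0],[0,0,0]],
    [0,[0,0,0],[0,0,0]]
  ]
}}

```text
time: 11.65
tcp_pos: [0.5772, -0.0501, 0.1835]
ee_rot: [-1.572, -0.002, 0.544]
contact_force: [-0.3, -0.1, -8.5]
width: 0.018
```

Run:
```python
from h import *
s=st()
```

```text
t 11.65 p [ 0.5772 -0.0501  0.1835] rot [-90.04  -0.12  31.15] F [-0.3 -0.1 -8.5] M [0.08 0.   0.01] w 0.018
along 0.0017 tang 0.0002 e -58.9
```

{"method": "jog_arm", "body": {
  "commands": [
    [0,[0,0.1,0],[0,0,0]],
    [0,[0,0.1,0],[0,0,0]],
    [0,[0,0,0],[0,0,0]]
  ]
}}

```text
time: 11.9
tcp_pos: [0.5774, -0.05, 0.1825]
ee_rot: [-1.571, -0.003, 0.544]
contact_force: [-2.5, 0.9, -4.0]
width: 0.0178
```

Run:
```python
from h import *
s=st()
```

```text
t 11.9 p [ 0.5774 -0.05    0.1825] rot [-90.03  -0.17  31.15] F [-2.5  0.9 -4. ] M [ 0.33  0.81 -0.01] w 0.0178
along 0.0018 tang 0.0005 e -58.9
```

{"method": "jog_arm", "body": {
  "commands": [
    [0,[-0.02,0.03,0],[0,0.08,0]],
    [0,[-0.02,0,0],[0,0.08,0]],
    [0,[-0.02,0,0],[0,0.08,0]],
    [0,[0,0,0],[0,0,0]]
  ]
}}

```text
time: 12.23
tcp_pos: [0.5778, -0.0494, 0.1825]
ee_rot: [-1.571, -0.005, 0.301]
contact_force: [-1.9, 5.3, -0.2]
width: 0.0175
```

Run:
```python
from h import *
s=st()
```

```text
t 12.2333 p [ 0.5778 -0.0494  0.1825] rot [-89.99  -0.28  17.24] F [-1.9  5.3 -0.2] M [ 0.99  0.51 -0.04] w 0.0175
along 0.0012 tang 0.0014 e -72.8
```

{"method": "jog_arm", "body": {
  "commands": [
    [0,[-0.04,0,0.05],[0,0.08,0]],
    [0,[-0.04,0,0.05],[0,0.08,0]],
    [0,[-0.02,0,0],[0,0.08,0]],
    [0,[0,0,0],[0,0,0]]
  ]
}}

```text
time: 12.57
tcp_pos: [0.5766, -0.0501, 0.1825]
ee_rot: [-1.571, -0.005, 0.062]
contact_force: [1.3, 1.5, -1.5]
width: 0.0179
```

Run:
```python
from h import *
s=st()
```

```text
t 12.5667 p [ 0.5766 -0.0501  0.1825] rot [-90.04  -0.29   3.57] F [ 1.3  1.5 -1.5] M [ 0.19 -0.12 -0.02] w 0.0179
along 0.0015 tang 0.0004 e -86.4
```

Turning freely (27° so far). Continuing.

{"method": "jog_arm", "body": {
  "commands": [
    [0,[-0.02,0,0],[0,0.08,0]],
    [0,[-0.02,0,0],[0,0.08,0]],
    [0,[-0.02,0,0],[0,0.08,0]],
    [0,[-0.02,0,0],[0,0.08,0]],
    [0,[0,0,0],[0,0,0]]
  ]
}}

```text
time: 12.98
tcp_pos: [0.5759, -0.0501, 0.1825]
ee_rot: [-1.57, -0.005, -0.256]
contact_force: [2.5, 1.3, -1.5]
width: 0.0179
```

Run:
```python
from h import *
s=st()
```

```text
t 12.9833 p [ 0.5759 -0.0501  0.1825] rot [-89.95  -0.29 -14.67] F [ 2.5  1.3 -1.5] M [ 0.14 -0.33 -0.04] w 0.0179
along 0.0014 tang 0.0002 e -104.7
```

{"method": "jog_arm", "body": {
  "commands": [
    [0,[-0.02,0,0],[0,0.08,0]],
    [0,[-0.02,0,0],[0,0.08,0]],
    [0,[0,0,0],[0,0.06,0]],
    [0,[0,0,0],[0,0,0]]
  ]
}}

```text
time: 13.32
tcp_pos: [0.5757, -0.0501, 0.1825]
ee_rot: [-1.569, -0.005, -0.474]
contact_force: [3.5, -0.2, -0.2]
width: 0.0174
```

Run:
```python
from h import *
s=st()
```

```text
t 13.3167 p [ 0.5757 -0.0501  0.1825] rot [-89.89  -0.29 -27.15] F [ 3.5 -0.2 -0.2] M [-0.13 -0.92  0.02] w 0.0174
along 0.0014 tang 0.0003 e -117.2
```

{"method": "jog_arm", "body": {
  "commands": [
    [0,[-0.02,0,0],[0,0.05,0]],
    [0,[-0.02,0,0],[0,0.05,0]],
    [0,[0,0,0],[0,0.04,0]],
    [0,[0,0,0],[0,0,0]]
  ]
}}

```text
time: 13.65
tcp_pos: [0.5752, -0.0499, 0.1825]
ee_rot: [-1.568, -0.005, -0.612]
contact_force: [4.7, -0.6, 0.1]
width: 0.0177
```

Run:
```python
from h import *
s=st()
```

```text
t 13.65 p [ 0.5752 -0.0499  0.1825] rot [-89.85  -0.26 -35.08] F [ 4.7 -0.6  0.1] M [-0.4  -0.96  0.14] w 0.0177
along 0.0015 tang -0.0 e -125.1
```

{"method": "jog_arm", "body": {
  "commands": [
    [0,[0.02,0,0.03],[0,0.03,0]],
    [0,[0.02,0,0.01],[0,0.03,0]],
    [0,[0,0,0],[0,0,0]]
  ]
}}

```text
time: 13.9
tcp_pos: [0.5754, -0.0499, 0.1824]
ee_rot: [-1.568, -0.004, -0.672]
contact_force: [2.8, -2.0, 1.7]
width: 0.0176
```

Run:
```python
from h import *
s=st()
```

```text
t 13.9 p [ 0.5754 -0.0499  0.1824] rot [-89.85  -0.21 -38.53] F [ 2.8 -2.   1.7] M [-0.6  -0.67  0.21] w 0.0176
along 0.0014 tang 0.0002 e -128.5
```

{"method": "jog_arm", "body": {
  "commands": [
    [0,[0.02,-0.02,0.01],[0,0.03,0]],
    [0,[0,0,0],[0,0.03,0]],
    [0,[0,0,0],[0,0,0]]
  ]
}}

```text
time: 14.15
tcp_pos: [0.5754, -0.0496, 0.1825]
ee_rot: [-1.568, -0.003, -0.733]
contact_force: [4.3, -0.9, 2.0]
width: 0.0184
```

Run:
```python
from h import *
s=st()
```

```text
t 14.15 p [ 0.5754 -0.0496  0.1825] rot [-89.85  -0.17 -42.  ] F [ 4.3 -0.9  2. ] M [-0.49 -0.6   0.21] w 0.0184
along 0.0011 tang 0.0001 e -132.0
```

{"method": "jog_arm", "body": {
  "commands": [
    [0,[0,0,0],[0,0.025,0]],
    [0,[0,0,0],[0,0.025,0]],
    [0,[0,0,0],[0,0,0]]
  ]
}}

```text
time: 14.4
tcp_pos: [0.5756, -0.0491, 0.1824]
ee_rot: [-1.567, -0.003, -0.786]
contact_force: [5.9, -0.6, 2.7]
width: 0.0175
```

Run:
```python
from h import *
s=st()
f=wrist('w7')[1]
```

```text
t 14.4 p [ 0.5756 -0.0491  0.1824] rot [-89.81  -0.15 -45.05] F [ 5.9 -0.6  2.7] M [-0.28 -0.93  0.82] w 0.0175
along 0.0006 tang -0.0001 e -135.0
```

View pics/w7.png

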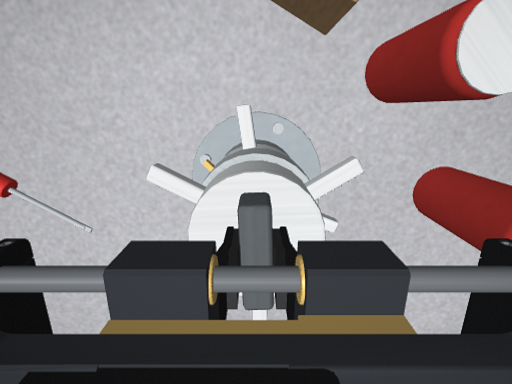

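{"method": "jog_arm", "body": {
  "commands": [
    [1,[0,0,0],[0,0,0]],
    [1,[0,0,0],[0,0,0]],
    [1,[0,0,0],[0,0,0]],
    [1,[0,0,0],[0,0,0]],
    [1,[0,-1,0],[0,0,0]],
    [1,[0,-2,0],[0,0,0]],
    [1,[0,-3,0],[0,0,0]],
    [1,[0,-3,0],[0,0,0]]
  ]
}}

```text
time: 15.12
tcp_pos: [0.5739, -0.0495, 0.2732]
ee_rot: [-1.57, -0.001, -0.787]
contact_force: [1.2, 0.9, 0.7]
width: 0.0631
```

{"method": "jog_arm", "body": {
  "commands": [
    [1,[0,-1.5,-2.5],[0,0,0]],
    [1,[0,-1,-3.5],[0,0,0]],
    [1,[0,0,-2.5],[0,0,0]],
    [1,[0,0,0],[0,0,0]],
    [1,[0,0,0],[0,0,0]]
  ]
}}

```text
time: 15.53
tcp_pos: [0.5136, -0.1108, 0.2975]
ee_rot: [-1.563, 0.002, -0.789]
contact_force: [-0.2, 0.7, 1.0]
width: 0.0858
```

Run:
```python
from h import *
from bench import grab_frame
s=st()
f=wrist('w8')[1]
cv2.imwrite("pics/w8.png",f["color"])
for n in("scene","top"):
    g=grab_frame(n);np.savez(n+"1.npz",**g);cv2.imwrite(f"pics/{n}1.png",g["color"])
```

```text
t 15.5333 p [ 0.5136 -0.1108  0.2975] rot [-89.54   0.1  -45.19] F [-0.2  0.7  1. ] M [-0.04  0.1   0.02] w 0.0858
along 0.0881 tang -0.0001 e -135.2
```

View pics/w8.png

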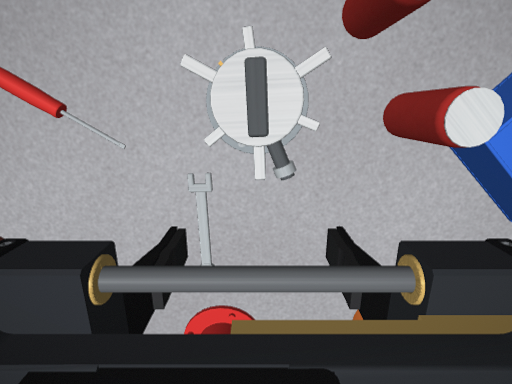

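View pics/scene1.png

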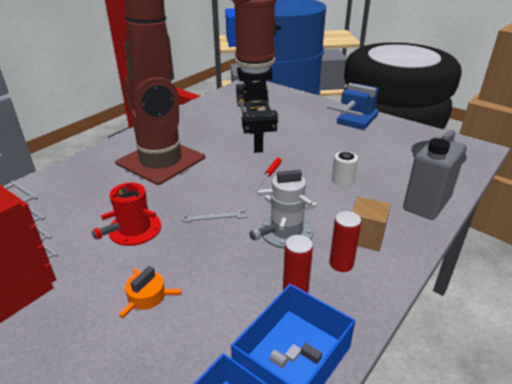

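Run:
```python
from h import *
f=dict(np.load("w8.npz"));P=cloud(f)
m=(abs(P[...,2]-.198)<.006)&(np.hypot(P[...,0]-C[0],P[...,1]-C[1])<.05);q=P[m];print("bar",q.mean(0),np.median(q[:,2]),cv2.minAreaRect((q[:,:2]*1000).astype(np.float32)))
m=(abs(P[...,2]-.17)<.006)&(np.hypot(P[...,0]-C[0],P[...,1]-C[1])<.05);q=P[m];print("drum top",np.median(q[:,2]), "tilt fit",np.linalg.lstsq(np.c_[q[:,:2],np.ones(len(q))],q[:,2],rcond=None)[0])
for u,v in [(248,28),(328,52),(183,59)]: print("ear?",ang(f,u,v,.148))
for u,v in [(260,178),(317,126),(208,142)]: print("head ear/lower ear",ang(f,u,v,.148),ang(f,u,v,.084))
print("pointer",[ang(f,221,65,z) for z in (.11,.115,.12)])
f1=dict(np.load("w1.npz")); print("pointer before",[ang(f1,140+95/3.5,50+342/3.5,z) for z in(.11,.115,.12)])
f3=dict(np.load("w3.npz")); print("pointer mid",[ang(f3,140+91/3.5,346/3.5,z) for z in(.11,.115,.12)])
cv2.imwrite("pics/w8c.png",cv2.resize(f["color"][20:190,170:340],None,fx=3.5,fy=3.5,interpolation=cv2.INTER_CUBIC))
a=dict(np.load("top0.npz"))["color"];b=dict(np.load("top1.npz"))["color"]
d=cv2.absdiff(cv2.GaussianBlur(a,(5,5),0),cv2.GaussianBlur(b,(5,5),0)).max(2)
cv2.imwrite("pics/diff.png",np.hstack([b,cv2.merge([np.clip(d*4.,0,255).astype(np.uint8)]*3)])[:, 150:][:,:800])
```

```text
bar [ 0.57601164 -0.04843265  0.19778439] 0.1978985279477194 ((575.431396484375, -49.05296325683594), (63.9822883605957, 17.985652923583984), 47.300048828125)
drum top 0.1700612411289052 tilt fit [1.14573339e-04 1.61561890e-04 1.69975137e-01]
ear? (np.float64(0.0636), np.float64(52.4))
ear? (np.float64(0.0802), np.float64(-13.2))
ear? (np.float64(0.08), np.float64(107.7))
head ear/lower ear (np.float64(0.0811), np.float64(-132.8)) (np.float64(0.096), np.float64(-132.8))
head ear/lower ear (np.float64(0.067), np.float64(-68.5)) (np.float64(0.0803), np.float64(-67.0))
head ear/lower ear (np.float64(0.0664), np.float64(174.8)) (np.float64(0.0789), np.float64(173.6))
pointer [(np.float64(0.0534), np.float64(91.9)), (np.float64(0.0525), np.float64(92.0)), (np.float64(0.0516), np.float64(92.2))]
pointer before [(np.float64(0.0563), np.float64(172.3)), (np.float64(0.0547), np.float64(172.3)), (np.float64(0.053), np.float64(172.2))]
pointer mid [(np.float64(0.0548), np.float64(103.3)), (np.float64(0.0534), np.float64(104.1)), (np.float64(0.052), np.float64(104.9))]
```

View pics/w8c.png

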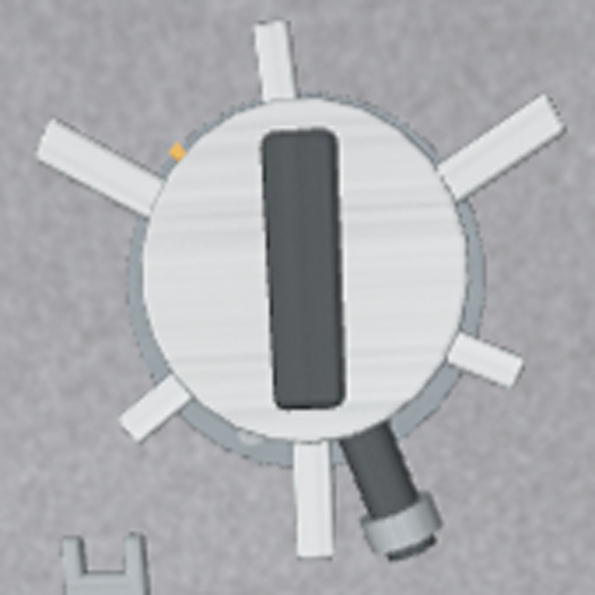

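View pics/diff.png

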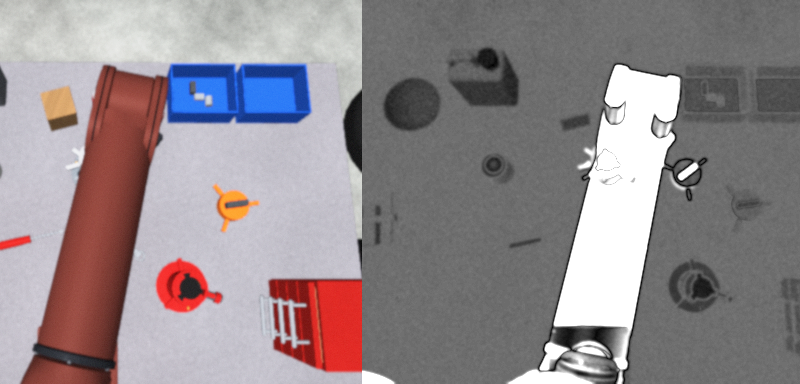

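Run:
```python
from h import *
a=dict(np.load("scene0.npz"))["color"];b=dict(np.load("scene1.npz"))["color"]
d=cv2.absdiff(cv2.GaussianBlur(a,(5,5),0),cv2.GaussianBlur(b,(5,5),0)).max(2)
for n,(x,y,X,Y) in dict(spray_a=(283,236,313,292),spray_b=(330,212,360,270),canister=(332,150,358,186),carton=(355,200,390,248),wrench=(182,208,247,222),driver=(255,158,284,190),orange=(118,265,182,318)).items(): print(n,d[y:Y,x:X].mean().round(1),np.percentile(d[y:Y,x:X],98))
from bench import ticket
print(ticket.finish_job())
```

```text
spray_a 3.9 6.0
spray_b 3.9 6.0
canister 4.2 6.0
carton 4.0 6.0
wrench 4.5 5.0
driver 14.9 94.0
orange 4.2 5.0
the job is handed in; nothing more can be done
None
```

The job is handed in at about 15.6 s: the tower is assembled, with the lower stage turned home first and then the head set on, locked and let go.

**Lower stage:** I pushed it clockwise by one ear until the push rose to about 45 N. It turned about 68°, not the full 75°. That fits a starting point about 7° past zero, because the final ear angle (about −67°) lies 75° clockwise of an ear lined up with the pipe stub. It was still at that angle after the head was on.

**Head:** I gripped it by the bar and read the notch angle from the wrist camera. The lugs were lined up before lowering, so it dropped straight in without any feeling on the lip. I then turned it clockwise by the bar. The wrist torque jumped from 0.2 to 0.8 N m at about 75°, and the head stopped while the gripper slipped about 2° further, so I went no further.

**Last checks:**
- **Seating:** the drum top is level at 170 mm, which is flush.
- **Angle:** the head stands at about −133°, against about −134° expected. The 1° difference is within my measuring error.
- **Tell-tale:** the pointer has moved about 12° (0.21 rad), against 0.22 expected at home.
- **Contact:** the gripper is open and clear of everything.
- **Other things on the bench:** comparing scene pictures before and after, the spray cans, canister, carton, wrench and orange look-alike are unchanged. The screwdriver's area did differ. I put that down to the gripper now partly covering it in that view, since it shows no change from above, but I did not measure its position again.

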